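# Hold the hand countersink ready over a drilled hole

## Task

Pull the hand countersink (the tool with the tall handle) straight up out of the wooden tool rack, carry it over the top of the grey chip guard without bumping it, and bring it above the plate clamped in the drill vise. Stop with its point centred over the larger of the plate's two holes, the tool upright, about 5 mm above the plate's surface and never touching the plate or the vise. Finish there, still holding the tool in the air; leave the other tool, the bottle and the steel bar where they are.

Things in the scene. Friction and masses are not known exactly. Their poses are not given: they have to be found in the camera images.
- countersink: Hand countersink, loose, 145 mm long, 0.10 to 0.20 kg, upright, point down, in either hole of the rack. Round dark wooden handle, 28 mm in diameter, 85 mm long; below it 60 mm of steel, at most 18 mm in diameter, ending in a cone. The handle's underside rests on the rack's top; the steel hangs in the hole. Origin at the cone's point; z runs from point to handle. Round about z: yaw does not matter.
- countersink_tip (a point): The point of the countersink's cone, its lowest end.
- countersink_grip (a point): Centre of the countersink's handle: on its axis, half-way along the handle, 102.5 mm from the point; grip the handle here (28 mm wide).
- rack: Wooden tool rack, fixed: block 70 mm (x) by 190 mm (y) by 70 mm high, origin at the centre of its underside on the table. Two vertical through holes, 22 mm in diameter, 55 mm either side of its centre along its y axis. Fingers that close along the rack's x axis find free room.
- stubby_grip (a point): Centre of the handle of the other tool, loose, which stands in the rack's other hole: dark wooden handle 35 mm in diameter and only 40 mm long. To be left alone.
- vise: Steel drill vise, fixed: base 200 mm (x) by 110 mm (y), origin at the centre of its underside on the table; its two jaws stand along y, 80 mm apart, their tops 65 mm above the table (10 mm above the plate). A screw with a cross handle reaches 140 mm from the origin to -x.
- plate: Aluminium plate, fixed in the vise: 74 mm (x) by 130 mm (y) by 12 mm thick, origin at the centre of its underside; its top lies 55 mm above the table. Two through holes: the larger, 14 mm in diameter, 30 mm from the centre towards +y; the smaller, 7 mm, 35 mm towards -y.
- plate_hole0 (a point): Centre of the mouth of the larger hole (14 mm), level with the plate's top surface.
- guard: Grey upright chip guard, fixed between rack and vise: sheet 280 mm long (its x axis), 6 mm thick (10 mm at its rubber top edge), 130 mm high, on two feet 60 mm wide. Origin at the middle of its underside on the table, z up.
- oil_mid (a point): Bottle, loose, 48 mm in diameter, 110 mm high; point half-way up. To be left alone.
- parallel_mid (a point): Loose steel bar lying on the table, 25 by 100 by 16 mm; point at its centre. To be left alone.
There are look-alikes about, which are no part of the job. Leave any turquoise look-alike of the countersink alone.

How it is judged (in metres and radians):
On the way, in this order (a step that is already met when the one before it is completed fails the run):
1. the countersink is drawn up out of the rack (height (world z) of countersink_tip above 0.078 m and contact force between the fingers and countersink above 0.5 N), for 0.05 s.
2. it is carried over the top of the guard (point above the guard's top edge, within 60 mm of its sheet and within its length) (z of countersink_tip in the frame of guard above 0.13 m and y of countersink_tip in the frame of guard between -0.06 and 0.06 m and x of countersink_tip in the frame of guard between -0.14 and 0.14 m).
At the end, for the whole second after the job is handed in: The countersink is held still in the gripper (under 20 mm/s), its axis within 0.10 rad of vertical, its point within 5 mm sideways of the centre of the larger hole and 1.5 to 12 mm above the plate's top surface, touching neither plate, vise nor guard (horizontal distance between countersink_tip and plate_hole0 below 0.005 m and z of countersink_tip in the frame of plate_hole0 between 0.0015 and 0.012 m and angle between countersink's own z axis and vertical below 0.1 rad and linear speed of countersink below 0.02 m/s and contact force between the fingers and countersink above 1 N and contact force between countersink and plate below 0.05 N and contact force between countersink and vise below 0.05 N and contact force between countersink and guard below 0.05 N); the arm keeps its last pose, push and grip.
It fails at once if the countersink or the robot presses on the plate or the vise (over 0.5 N) (contact force between anything else and plate above 0.5 N or contact force between anything else and vise above 0.5 N).
It fails at once if the guard is bumped (over 2 N) (contact force between anything else and guard above 2 N).
It fails at once if the other tool, bottle or steel bar is moved more than 20 mm (distance of any of stubby_grip, oil_mid, parallel_mid from where it was at the start of the episode above 0.02 m).
It also fails if it takes over 51 s, if anything falls off the work surface, if the arm or the gripper's body presses on something with over 40 N, if the wrist force passes 120 N, or if a joint passes its speed limit or range.

## Robot

A 7-joint arm with a two-finger parallel gripper is mounted at the origin on the work surface. World frame = base frame: x ahead of the robot, y to its left, z up, the work surface at z = 0. Lengths are in m, angles in degrees, forces in N, time in s.
With the tool pointing down it reaches from about 0.425 to 0.875 m from the base axis. Payload 4.7 kg.
Tool frame: the origin (TCP) lies where the fingers leave the gripper's body, on its centre line; the fingertips stand 70 mm ahead of it and the grasp point (between the pads) lies 51 mm ahead of it (env.tip_reach is the distance from the TCP to the fingertips, in m); z points along the fingers, x is the direction in which the jaws open and shut, and the axes are right-handed (so a half turn about z gives the same grasp; the last joint's range is limited). The gripper opens to 87 mm and grips with 3 to 60 N. Pads are 19 mm wide; open, the fingers measure 117 mm over their backs; the gripper's body (75 mm by 190 mm) begins 51 mm behind the grasp point.
Start: joints at [77.126, 18.392, -4.016, 83.108, 1.295, 78.541, -3.26], TCP at [0.154, -0.632, 0.292] pointing down, gripper open.
Joint ranges: [-163.93, 163.93], [-17.29, 119.83], [-79.2, 71.16], [3.27, 140.29], [-89.18, 269.18], [5.43, 117.66], [-154.24, 154.24]. Speed limits (degrees/s): [147.25, 147.25, 180, 180, 180, 180, 180].

## Interface

Orientations are given as [roll, pitch, yaw] about the fixed x, y, z axes, in that order (R = Rz(yaw) Ry(pitch) Rx(roll)).
In Python, from cell import env, optics, order gives the robot as it stands.
- The arm moves only by the shell command python3 -m creep 'ROWS' [FORCE]. ROWS is JSON, a list of rows, each a list of 7 numbers: the shift along the tool's x, y, z in cm, then the turn, a rotation vector about the tool's x, y, z in rad, then the opening, from 0 (shut) to 1 (fully open). A call has 1 to 20 rows; each row shifts and turns the pose as measured when the row begins, along the tool's axes as they then stand; what a row does not reach is not made up. A row lasts 1/10 s, in which the tool goes at most 50 mm and 8.59 degrees, less where a joint would pass 70% of its speed; a pose out of reach is approached as far as the arm can. A call with a gripper value outside its range is refused whole. The fingers move at their own pace and stop on an object; FORCE is the grip in N (left out, the last holds). Time passes only in rows, so rows that do not move let the fingers close. It gives the time, the measured TCP pose, the force and the opening at its end, in the units of the state.
- env.get_obs(): the state, without advancing time (a new reading comes with each control period).
- optics.read_camera(name): name is "scene" or "top" or "wrist"; returns a dict with "frame" (384x512x3 uint8, blue, green, red), "z_map" (384x512 float32, m along the optical axis (not along the pixel's ray), 0 where there is no reading), "fx", "fy", "cx", "cy" (pixels), "R" (3x3) and "t" (3): a world point X has camera coordinates R X + t; the wrist camera has in their place "hand_eye" (4x4, takes a point from camera to tool coordinates, whose origin is the TCP and whose axes are the tool frame's). Camera axes: x right, y down, z forward; pixel columns grow to the right and rows downward; lengths in m; the calibration is good to about 2 mm. A picture is of the moment at which its call begins: read the wrist's pose just before it.
- order.sign_off(): hands the job in, once; it reports no verdict.
The state is a dict: "time_s": time; "qpos": joint angles; "joint_velocities": joint speeds; "effort": joint torques, N m; "tool_pos": TCP position; "tool_rot": TCP orientation; "force": force on the tool from outside, world axes, zero at the start; "wrist_torque": the same for the moment, N m; "grip_width": finger opening in m.
Only numpy, scipy, OpenCV 4.12 (cv2) and the standard library are available. Lean on these libraries where they do the work, as an engineer would, in place of code of your own. Each camera call takes 0.05 s, during which the arm holds its last target. There are 200 camera calls.

## Working session

There is one attempt and no reset: what is moved stays moved. The work goes in short steps, Python scripts to look and compute and a shell command to move; the robot and the scene stay as the last step left them, time stands still between calls to the robot, and variables do not carry over. Pictures are saved under pics/ and viewed, on a budget of 10 in all, crops included, one or two more only if the job needs it, and the job is handed in when it is done.

```bash
ls; mkdir -p pics; python3 - <<'E'
from cell import env, optics, order
import cv2, numpy as np
o=env.get_obs(); print(o)
for n in ("scene","top"):
    c=optics.read_camera(n); cv2.imwrite(f"pics/{n}0.png",c["frame"]); np.savez(f"{n}0.npz",**c)
    print(n,c["fx"],c["cx"],c["cy"],c["R"],c["t"])
E
```

```text
pics
{'time_s': 0.0, 'qpos': array([77.12756093, 18.43928436, -4.01602295, 83.17363957,  1.29558405,
       78.53978037, -3.26015509]), 'joint_velocities': array([-0.03321238,  0.01494574,  0.0267486 ,  0.0635235 , -0.12344229,
        0.01431338, -0.03010538]), 'effort': array([-2.56890653e-04, -4.91287279e+01, -4.03944505e-01, -3.12530065e+01,
       -6.38576620e-02,  4.37631912e-02,  1.56412780e-04]), 'tool_pos': array([ 0.15359122, -0.63117406,  0.29116996]), 'tool_rot': array([ 1.79993947e+02,  1.07429630e-01, -7.63174171e+01]), 'force': array([-0.7918569 ,  0.00701283,  0.21009159]), 'wrist_torque': array([-0.00997212, -0.01274675, -0.01188733]), 'grip_width': 0.08693918596982222}
scene 371.1082483787246 255.68230101374866 187.7708525446737 [[-0.56829548  0.82282227 -0.00194176]
 [ 0.60395423  0.41552571 -0.68013062]
 [-0.55881977 -0.38768789 -0.73308837]] [ 0.32571164 -0.28136145  1.33918006]
top 381.171198328402 255.92422241213274 190.40523455213116 [[-0.07010133 -0.99753063 -0.00429565]
 [-0.96839336  0.0690858  -0.23966945]
 [ 0.23937439 -0.01264127 -0.97084504]] [0.03517371 0.59901896 0.9474724 ]
```

```bash
python3 - <<'E'
import cv2
for n in ("scene","top"):
    cv2.imwrite(f"pics/{n}0b.png",cv2.resize(cv2.imread(f"pics/{n}0.png"),(800,600),interpolation=cv2.INTER_CUBIC))
E
```

```text
(no output)
```

View pics/scene0b.png

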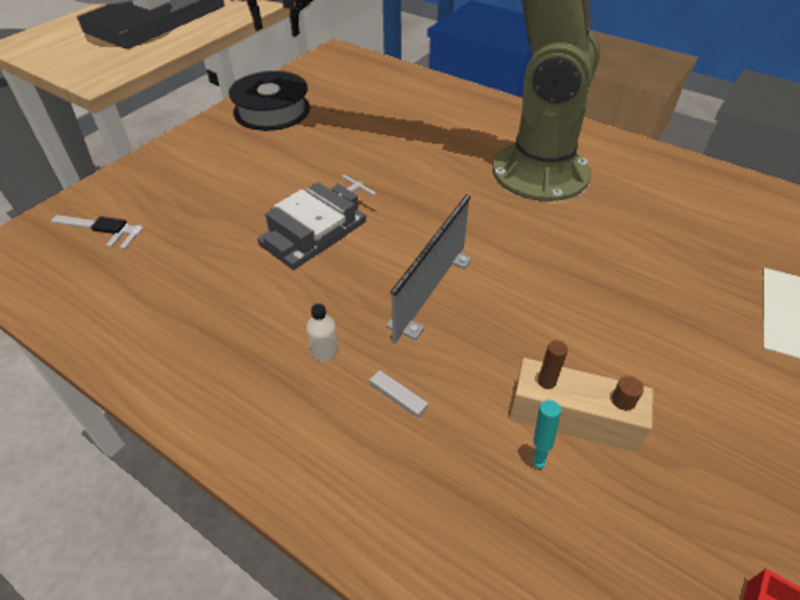

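View pics/top0b.png

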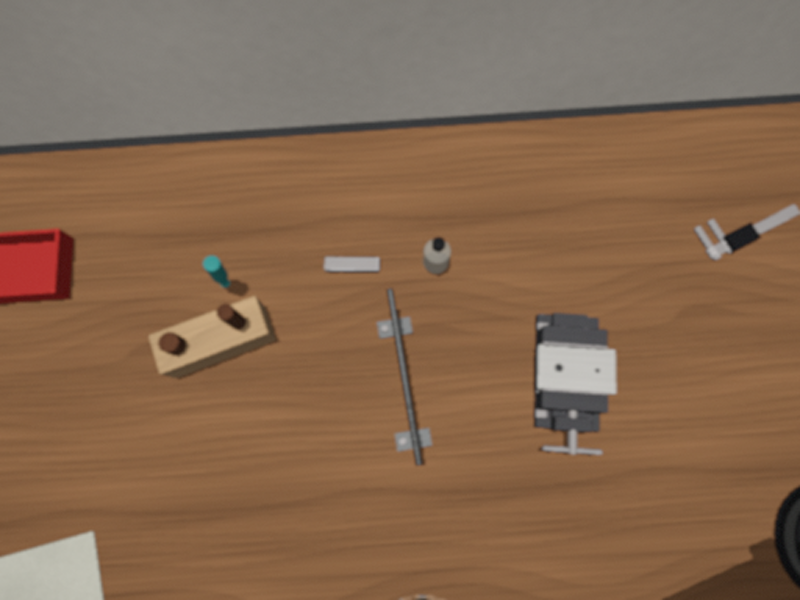

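Scene (800x600 px): the candidates for the countersink are the dark tall handle in the rack (553,365; top view 232,317), the dark stubby one (628,393; top view 172,343) and the turquoise look-alike beside the rack (547,430; top view 215,268). The tall dark one fits: slim, 85 mm long, wood, and standing in the rack. The larger plate hole is at top-view (559,368) and the smaller at (597,371).

```bash
cat > h.py <<'E'
import numpy as np, cv2
def cloud(c):
    z=c["z_map"]; v,u=np.indices(z.shape)
    P=np.stack([(u-c["cx"])/c["fx"]*z,(v-c["cy"])/c["fy"]*z,z],-1)
    return (P-c["t"])@c["R"]
E
python3 - <<'E'
from h import *
im=[]
for n in("scene","top"):
    c=dict(np.load(f"{n}0.npz")); W=cloud(c); ok=c["z_map"]>0
    f=c["frame"].astype(int)
    def pt(u,v): u,v=int(u/1.5625),int(v/1.5625); return W[v,u].round(3)
    L={"scene":dict(cs_top=(557,349),cs_mid=(553,367),stub=(628,382),turq=(548,408),oil=(319,311),bar=(398,393),plate=(310,214),hole=(297,209)),
       "top":dict(cs_top=(226,312),stub=(171,340),turq=(212,263),oil=(438,243),bar=(352,264),plate=(577,369),hole=(559,368),hole_small=(597,371))}[n]
    print(n,{k:pt(*v).tolist() for k,v in L.items()})
    def rect(m,name):
        p=W[m][:,:2]; r=cv2.minAreaRect((p*1000).astype(np.float32)); print(name,m.sum(),np.round(r[0],1),np.round(r[1],1),round(r[2],1),"zmed",np.median(W[m][:,2]).round(4))
    a=pt(*L["cs_top"]); X,Y,Z=W[...,0],W[...,1],W[...,2]
    near=ok&(np.hypot(X-a[0],Y-a[1])<.2)
    dark=f.sum(-1)<200
    rect(near&(abs(Z-.07)<.005)&~dark,"rack")
    rect(ok&(np.hypot(X-a[0],Y-a[1])<.035)&(Z>.09)&dark,"cs handle")
    rect(ok&(np.hypot(X-a[0],Y-a[1])<.035)&(Z>.148)&dark,"cs handle top")
    b=pt(*L["plate"])
    near=ok&(np.hypot(X-b[0],Y-b[1])<.09)
    rect(near&(abs(Z-.055)<.005)&(f.min(-1)>140),"plate")
    rect(ok&(abs(Z-.125)<.012)&(Y>b[1]+.1)&(Y<a[1]-.06)&(X<.75)&(X>.2),"guard")
    s=400 if n=="scene" else 400
    u,v=L["cs_top"]; u,v=int(u/1.5625),int(v/1.5625)
    w=f[max(v-35,0):v+55,max(u-50,0):u+70].astype(np.uint8); im.append(cv2.resize(w,(400,300),interpolation=cv2.INTER_CUBIC))
u,v=int(577/1.5625),int(369/1.5625)
w=f[v-37:v+38,u-50:u+50].astype(np.uint8); im.append(cv2.resize(w,(400,300),interpolation=cv2.INTER_CUBIC)); im.append(im[-1]*0)
cv2.imwrite("pics/crop1.png",np.vstack([np.hstack(im[:2]),np.hstack(im[2:])]))
E
```

```text
scene {'cs_top': [0.583, 0.268, 0.157], 'cs_mid': [0.592, 0.271, 0.13], 'stub': [0.543, 0.366, 0.112], 'turq': [0.669, 0.296, 0.146], 'oil': [0.688, -0.072, 0.114], 'bar': [0.69, 0.075, 0.016], 'plate': [0.465, -0.292, 0.057], 'hole': [0.468, -0.322, 0.057]}
rack 1824 [596.6 331.1] [145.8 190.3] 17.7 zmed 0.0711
cs handle 220 [586.2 271.4] [14.  27.5] 26.6 zmed 0.1245
cs handle top 26 [588.9 269.3] [10.2 24.2] 8.9 zmed 0.1515
plate 577 [ 439.8 -296.3] [133.9 114.1] 80.7 zmed 0.0565
guard 462 [511.4 -13.4] [ 78.6 368.2] 81.0 zmed 0.1305
top {'cs_top': [0.579, 0.269, 0.151], 'stub': [0.548, 0.37, 0.11], 'turq': [0.663, 0.295, 0.143], 'oil': [0.682, -0.077, 0.109], 'bar': [0.687, 0.076, 0.016], 'plate': [0.459, -0.297, 0.053], 'hole': [0.466, -0.271, 0.036], 'hole_small': [0.455, -0.333, 0.05]}
rack 1483 [587.  332.1] [126.3 191. ] 17.4 zmed 0.0692
cs handle 88 [573.6 267. ] [19.  20.4] 74.9 zmed 0.1306
cs handle top 20 [574.2 267.5] [17.7 19.3] 52.6 zmed 0.1528
plate 1342 [ 439.3 -293.3] [130.9 116.4] 82.1 zmed 0.0544
guard 468 [508.4  -9.9] [ 81.9 358.9] 80.0 zmed 0.1292
```

View pics/crop1.png

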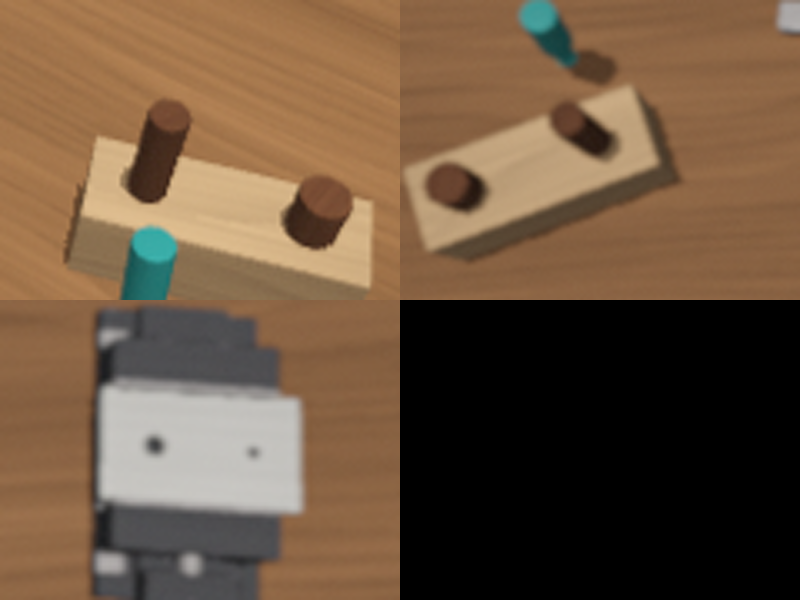

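```bash
python3 -m creep '[[-0.7,-4.8,0,0,0,-0.08,1],[-0.7,-4.8,0,0,0,-0.08,1],[-0.7,-4.8,0,0,0,-0.08,1],[-0.7,-4.8,0,0,0,-0.08,1],[-0.7,-4.8,0,0,0,-0.08,1],[-0.7,-4.8,0,0,0,-0.08,1],[-0.7,-4.8,0,0,0,-0.08,1],[-0.7,-4.8,0,0,0,-0.08,1],[-0.7,-4.8,0,0,0,-0.08,1],[0,0,0,0,0,0,1]]'; python3 - <<'E'
from cell import env, optics
import cv2, numpy as np
o=env.get_obs(); c=optics.read_camera("wrist"); print(o["tool_pos"],o["tool_rot"],c["hand_eye"],c["fx"])
cv2.imwrite("pics/w1.png",cv2.resize(c["frame"],(800,600))); np.savez("w1.npz",p=o["tool_pos"],r=o["tool_rot"],**c)
E
```

```text
time_s: 1.1
tool_pos: [0.4834, -0.3433, 0.2836]
tool_rot: [-179.8, 0.6, -33.7]
force: [0.4, 1.1, 0.2]
grip_width: 0.0872
[ 0.48342822 -0.34331483  0.28355365] [-179.78080455    0.64225122  -33.74408321] [[ 9.99999487e-01  1.01325558e-03  7.79280137e-06 -4.64941866e-04]
 [-9.67322481e-04  9.52320861e-01  3.05096774e-01 -8.40646198e-02]
 [ 3.01719761e-04 -3.05096625e-01  9.52321352e-01 -9.16498120e-02]
 [ 0.00000000e+00  0.00000000e+00  0.00000000e+00  1.00000000e+00]] 295.3619596629588
```

View pics/w1.png

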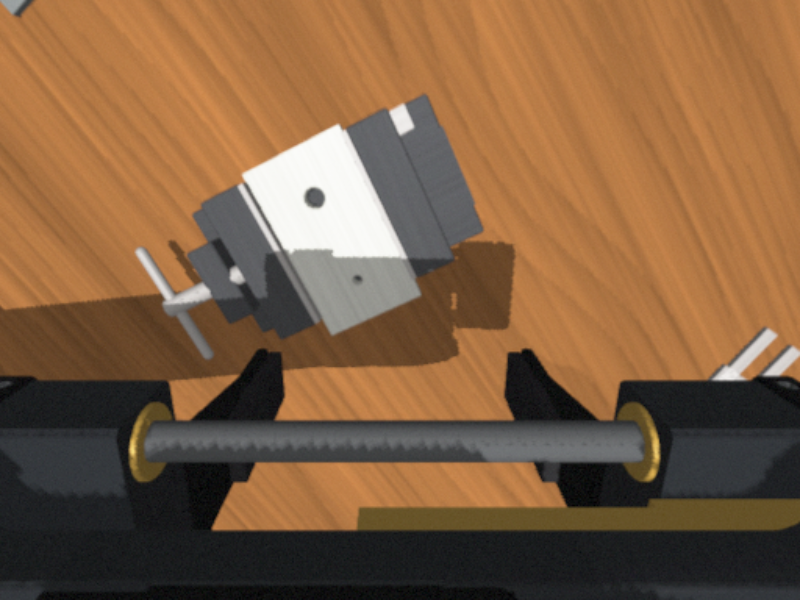

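The wrist view is clear: the larger hole is at (314.5,197.5) and the smaller at (357.5,280).

```bash
cat >> h.py <<'E'
from scipy.spatial.transform import Rotation as Ro
def wray(c,p,r,u,v,z):  # full-res wrist pixel -> world point on plane z
    H=c["hand_eye"]; R=Ro.from_euler("xyz",r,degrees=True).as_matrix()
    d=R@H[:3,:3]@np.array([(u-c["cx"])/c["fx"],(v-c["cy"])/c["fy"],1]); o=R@H[:3,3]+p
    return o+d*(z-o[2])/d[2]
def sray(c,u,v,z):
    d=c["R"].T@np.array([(u-c["cx"])/c["fx"],(v-c["cy"])/c["fy"],1]); o=-c["R"].T@c["t"]
    return o+d*(z-o[2])/d[2]
E
python3 - <<'E'
from h import *
c=np.load("w1.npz")
def full(u,v): return ((u+.5)/1.5625-.5,(v+.5)/1.5625-.5)
A=wray(c,c["p"],c["r"],*full(314.5,197.5),.055);B=wray(c,c["p"],c["r"],*full(357.5,280),.055)
print("wrist",A,B,np.linalg.norm(A-B),B+(A-B)*1)
t=np.load("top0.npz"); s=np.load("scene0.npz")
print("top",sray(t,*full(559,368),.055),sray(t,*full(597,371),.055))
print("scene",sray(s,*full(297,209),.055))
print("cs top disc: top",sray(t,*full(226,311),.155),"scene",sray(s,*full(557.5,349),.155))
E
```

```text
wrist [ 0.46457684 -0.26795533  0.055     ] [ 0.45546745 -0.33218144  0.055     ] 0.06486889852368136 [ 0.46457684 -0.26795533  0.055     ]
top [ 0.4631561  -0.26710214  0.055     ] [ 0.45358282 -0.33042883  0.055     ]
scene [ 0.46864878 -0.32235227  0.055     ]
cs top disc: top [0.57792317 0.26718167 0.155     ] scene [0.58107937 0.26913685 0.155     ]
```

```bash
python3 -m creep '[[0,-4.8,0,0,0,-0.076,1],[0,-4.8,0,0,0,-0.076,1],[0,-4.8,0,0,0,-0.076,1],[0,-4.8,0,0,0,-0.076,1],[0,-4.8,0,0,0,-0.076,1],[0,-4.8,0,0,0,-0.076,1],[0,-4.8,0,0,0,-0.076,1],[0,-4.8,0,0,0,-0.076,1],[0,-4.8,0,0,0,-0.076,1],[0,-4.8,0,0,0,-0.076,1],[0,-4.8,0,0,0,-0.076,1],[0,0,0,0,0,0,0.7]]'; python3 - <<'E'
from cell import env, optics
import cv2, numpy as np
o=env.get_obs(); c=optics.read_camera("wrist"); print(o["tool_pos"],o["tool_rot"])
cv2.imwrite("pics/w2.png",cv2.resize(c["frame"],(800,600))); np.savez("w2.npz",p=o["tool_pos"],r=o["tool_rot"],**c)
E
```

```text
time_s: 2.35
tool_pos: [0.59, 0.1451, 0.276]
tool_rot: [-179.7, 1.0, 13.5]
force: [-0.2, 1.4, -0.0]
grip_width: 0.0839
[0.59002892 0.14511911 0.2759558 ] [-179.73523869    1.03836038   13.50877891]
```

View pics/w2.png

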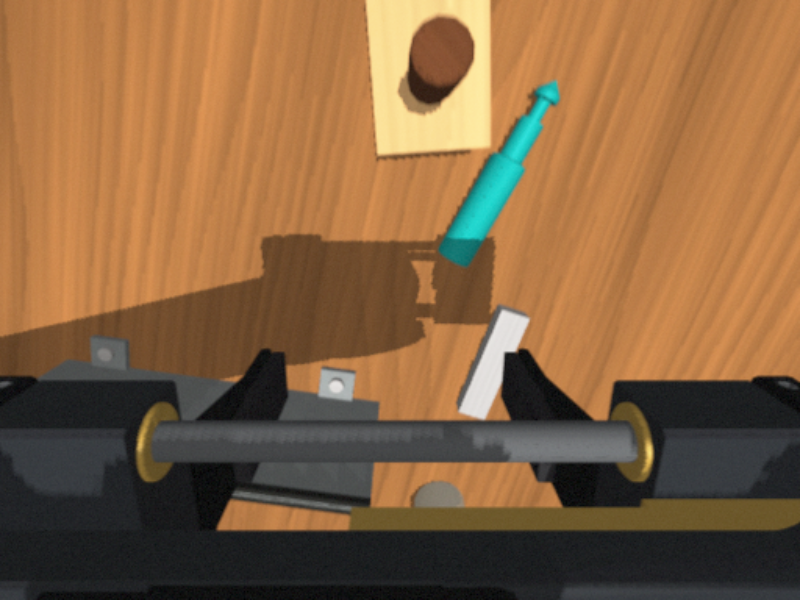

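The tall handle's top disc is at (442,50). The turquoise look-alike has toppled on its own and now lies beside the rack. The rack's near edge runs from (378,157) to (491,149).

```bash
python3 - <<'E'
from h import *
c=np.load("w2.npz")
def full(u,v): return ((u+.5)/1.5625-.5,(v+.5)/1.5625-.5)
w=lambda u,v,z: wray(c,c["p"],c["r"],*full(u,v),z)
P=w(442,50,.155); A=w(378,157,.07);B=w(491,149,.07); d=B-A
print(P,A,B,np.linalg.norm(d),np.degrees(np.arctan2(d[1],d[0])))
print("turq",w(465,250,.014),w(547,92,.014))
E
```

```text
[0.57768304 0.26917668 0.155     ] [0.55748549 0.21938437 0.07      ] [0.62386347 0.24025474 0.07      ] 0.0695816711263707 17.454037297352922
turq [0.63629083 0.16625896 0.014     ] [0.66055958 0.28845372 0.014     ]
```

```bash
cat >> h.py <<'E'
def rel(o,tp,yaw):
    R=Ro.from_euler("xyz",o["tool_rot"],degrees=True); T=Ro.from_euler("xyz",[180,0,yaw],degrees=True)
    print("shift cm",(R.inv().apply(np.array(tp)-o["tool_pos"])*100).round(2),"turn",(R.inv()*T).as_rotvec().round(3))
E
python3 - <<'E'
from h import *
from cell import env
o=env.get_obs(); rel(o,[.5785,.2685,.27],17.5)
E
```

```text
shift cm [  1.67 -12.76   0.54] turn [-0.002  0.019 -0.076]
```

```bash
python3 -m creep '[[0.4,-3.2,0,0,0.019,-0.076,0.7],[0.6,-3.2,0,0,0,0,0.7],[0.6,-3.2,0,0,0,0,0.7],[0.5,-3.1,0,0,0,0,0.7],[0,0,0,0,0,0,0.7]]'; python3 - <<'E'
from h import *
from cell import env
o=env.get_obs(); rel(o,[.5785,.2685,.1635],17.5)
E
```

```text
time_s: 2.9
tool_pos: [0.5821, 0.2564, 0.2717]
tool_rot: [179.6, 0.2, 16.2]
force: [-0.6, 0.1, 0.3]
grip_width: 0.0614
shift cm [ 0.02 -1.34 10.81] turn [ 0.007  0.003 -0.022]
```

```bash
python3 -m creep '[[0,-1.3,0,0.007,0.003,-0.022,0.7],[0,0,1.5,0,0,0,0.7],[0,0,1.5,0,0,0,0.7],[0,0,0,0,0,0,0.7]]'; python3 - <<'E'
from h import *
from cell import env,optics
o=env.get_obs(); rel(o,[.5785,.2685,.1635],17.5)
c=optics.read_camera("wrist"); cv2.imwrite("pics/w3.png",c["frame"])
c=optics.read_camera("scene"); 
cv2.imwrite("pics/m3.png",np.hstack([cv2.imread("pics/w3.png")[150:384,90:422],c["frame"][120:354,180:512]]))
E
```

```text
time_s: 3.3
tool_pos: [0.5815, 0.2616, 0.2371]
tool_rot: [179.8, 0.1, 17.0]
force: [-0.9, 0.1, -0.0]
grip_width: 0.0611
shift cm [-0.07 -0.78  7.36] turn [ 0.004  0.002 -0.009]
```

View pics/m3.png

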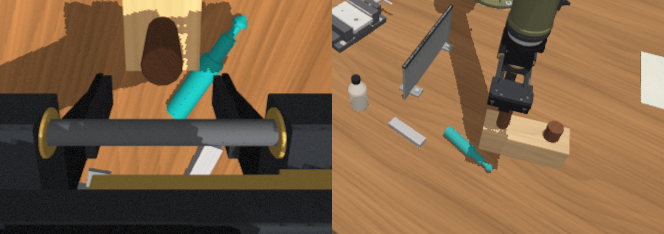

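The fingers straddle the handle: it is centred at about (162,50) in the left half, between fingers at 95 and 222. I'll remove the remaining offset and go down.

```bash
python3 -m creep '[[0,-0.8,0.5,0.004,0.002,-0.009,0.7],[0,-0.4,1,0,0,0,0.7],[0,-0.2,1.3,0,0,0,0.7],[0,0,1.3,0,0,0,0.7],[0,0,1.3,0,0,0,0.7],[0,0,0,0,0,0,0.7]]'; python3 - <<'E'
from h import *
from cell import env
o=env.get_obs(); rel(o,[.5785,.2685,.1635],17.5)
E
```

```text
time_s: 4.0
tool_pos: [0.5781, 0.2763, 0.1807]
tool_rot: [-180.0, -0.2, 17.5]
force: [-0.6, -0.2, -0.6]
grip_width: 0.0604
shift cm [-0.2   0.76  1.72] turn [-0.    -0.003 -0.   ]
```

```bash
python3 -m creep '[[-0.1,0.6,0.5,0,-0.003,0,0.7],[0,0,0.4,0,0,0,0.7],[0,0,0.4,0,0,0,0.7],[0,0,0,0,0,0,0.7],[0,0,0,0,0,0,0.7]]'; python3 - <<'E'
from h import *
from cell import env
o=env.get_obs(); rel(o,[.5785,.2685,.1635],17.5)
E
```

```text
time_s: 4.5
tool_pos: [0.5797, 0.2692, 0.1668]
tool_rot: [-180.0, -0.0, 17.4]
force: [-0.8, 0.0, 0.1]
grip_width: 0.061
shift cm [-0.14  0.03  0.33] turn [-0.    -0.001 -0.001]
```

Good. A little lower, then close.

```bash
python3 -m creep '[[-0.1,0,0.3,0,0,0,0.7],[0,0,0,0,0,0,0.3],[0,0,0,0,0,0,0.15],[0,0,0,0,0,0,0.1],[0,0,0,0,0,0,0.1],[0,0,0,0,0,0,0.1],[0,0,0,0,0,0,0.1],[0,0,0,0,0,0,0.1]]' 35; python3 - <<'E'
from h import *
from cell import env
o=env.get_obs(); rel(o,[.5785,.2685,.1635],17.5)
E
```

```text
time_s: 5.3
tool_pos: [0.579, 0.2695, 0.1648]
tool_rot: [-180.0, -0.1, 17.4]
force: [0.2, -1.1, -0.6]
grip_width: 0.0273
shift cm [-0.08  0.08  0.13] turn [-0.    -0.002 -0.001]
```

```bash
python3 -m creep '[[0,0,-0.5,0,0,0,0],[0,0,-1,0,0,0,0],[0,0,-1.5,0,0,0,0],[0,0,-1.5,0,0,0,0],[0,0,-1.5,0,0,0,0],[0,0,-1.5,0,0,0,0],[0,0,0,0,0,0,0],[0,0,0,0,0,0,0]]' 35; python3 - <<'E'
from h import *
from cell import env,optics
o=env.get_obs(); rel(o,[.5785,.2685,.335],17.5)
E
```

```text
time_s: 6.1
tool_pos: [0.579, 0.2697, 0.248]
tool_rot: [-180.0, -0.3, 17.5]
force: [0.5, -0.0, -2.0]
grip_width: 0.0276
shift cm [-0.05  0.1  -8.7 ] turn [-0.    -0.004 -0.001]
```

```bash
python3 -m creep '[[0,0,-1.5,0,-0.004,0,0],[0,0,-1.5,0,0,0,0],[0,0,-1.5,0,0,0,0],[0,0,-1.5,0,0,0,0],[0,0,-1.5,0,0,0,0],[0,0,-1.2,0,0,0,0],[0,0,0,0,0,0,0],[0,0,0,0,0,0,0]]' 35; python3 - <<'E'
from h import *
from cell import env,optics
o=env.get_obs(); rel(o,[.51,-.01,.335],-10)
c=optics.read_camera("scene"); w=optics.read_camera("wrist"); np.savez("s4.npz",**c); np.savez("w4.npz",p=o["tool_pos"],r=o["tool_rot"],**w)
a=cv2.resize(c["frame"][140:320,270:420],(500,600),interpolation=cv2.INTER_CUBIC); b=cv2.resize(w["frame"][200:384,200:310],(300,502),interpolation=cv2.INTER_CUBIC)
cv2.imwrite("pics/m4.png",np.hstack([a,np.vstack([b,np.zeros((98,300,3),np.uint8)])]))
E
```

```text
time_s: 6.9
tool_pos: [0.5784, 0.2693, 0.3395]
tool_rot: [-180.0, 0.1, 17.5]
force: [0.2, -0.4, -2.4]
grip_width: 0.0275
shift cm [-14.91  24.59   0.47] turn [0.    0.002 0.479]
```

View pics/m4.png

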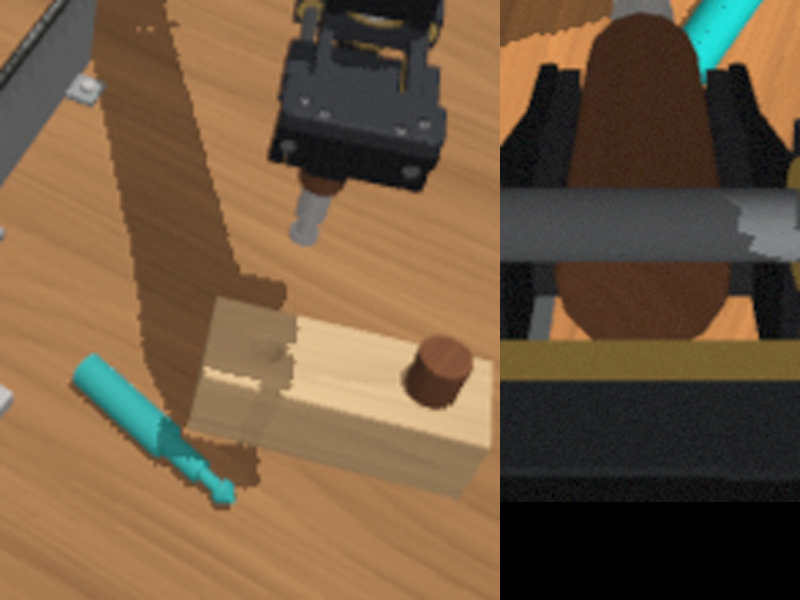

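Lifted. The steel end shows at about (303,238) in the left crop. I'll compare it with the projection of an upright tool.

```bash
python3 - <<'E'
from h import *
s=np.load("s4.npz"); w=np.load("w4.npz"); p=w["p"]
for dz in (.095,.125,.145,.155):
    q=s["R"]@(p+[0,0,-dz])+s["t"]; u=q[0]/q[2]*s["fx"]+s["cx"]; v=q[1]/q[2]*s["fy"]+s["cy"]
    print(dz,((u-270)/.3).round(0),((v-140)/.3).round(0)) # crop px
H=w["hand_eye"]; Q=np.linalg.inv(H)
for dz in (.095,.155):
    q=Q@[0,0,dz,1]; print("wrist",dz,((q[0]/q[2]*w["fx"]+w["cx"]-200)*2.727).round(0),((q[1]/q[2]*w["fy"]+w["cy"]-200)*2.727).round(0))
W=cloud(s); v,u=np.indices(W.shape[:2]); m=(np.hypot(W[...,0]-p[0],W[...,1]-p[1])<.05)&(W[...,2]>.165)&(W[...,2]<p[2]-.098)&(s["z_map"]>0)
P=W[m]; print(m.sum(),P.mean(0),[ (lo,P[(P[:,2]>lo)&(P[:,2]<=lo+.02)].mean(0).round(4)) for lo in (.165,.185,.205,.225)])
E
```

```text
0.095 321.0 182.0
0.125 310.0 215.0
0.145 303.0 236.0
0.155 300.0 246.0
wrist 0.095 144.0 63.0
wrist 0.155 144.0 -14.0
133 [0.58358775 0.26850866 0.21771565] [(0.165, array([nan, nan, nan])), (0.185, array([0.5819, 0.2686, 0.1998])), (0.205, array([0.5836, 0.2683, 0.2168])), (0.225, array([0.585 , 0.2686, 0.2329]))]<stdin>:10: RuntimeWarning: Mean of empty slice.
  ret = um.true_divide(
```

It hangs upright and matches the prediction, so the tip is 155 mm below the TCP. Now the carry over the guard.

```bash
python3 -m creep '[[-0.6,1,0,0,0,0,0],[-1.1,2,0,0,0,0,0],[-1.7,3,-0.05,0,0,0,0],[-1.7,3,-0.05,0,0,0,0],[-1.7,3,-0.05,0,0,0,0],[-1.7,3,-0.05,0,0,0,0],[-1.7,3,-0.05,0,0,0,0],[-1.7,3,-0.05,0,0,0,0],[-1.7,3,-0.05,0,0,0,0],[-1.7,3,-0.05,0,0,0,0],[-1.1,2,0,0,0,0,0],[-0.6,1,0,0,0,0,0],[0,0,0,0,0,0,0]]' 35; python3 - <<'E'
from h import *
from cell import env
o=env.get_obs(); rel(o,[.464,-.2675,.33],17.5)
E
```

```text
time_s: 8.3
tool_pos: [0.494, -0.0903, 0.3345]
tool_rot: [-179.9, 1.2, 17.1]
force: [0.1, 0.6, -1.5]
grip_width: 0.0276
shift cm [-8.06 16.06  0.59] turn [-0.002  0.02  -0.007]
```

```bash
python3 -m creep '[[-0.5,1,0,-0.002,0.02,-0.007,0],[-1.1,2,0,0,0,0,0],[-1.4,2.8,0,0,0,0,0],[-1.4,2.8,0,0,0,0,0],[-1.4,2.8,0,0,0,0,0],[-1,2,0,0,0,0,0],[-0.5,1,0,0,0,0,0],[0,0,0,0,0,0,0],[0,0,0,0,0,0,0]]' 35; python3 - <<'E'
from h import *
from cell import env
o=env.get_obs(); rel(o,[.464,-.2675,.24],17.5)
E
```

```text
time_s: 9.2
tool_pos: [0.4725, -0.2386, 0.3321]
tool_rot: [-179.5, -0.2, 18.8]
force: [0.1, 0.6, -1.5]
grip_width: 0.0272
shift cm [-1.77  2.54  9.19] turn [-0.008 -0.003  0.023]
```

```bash
python3 -m creep '[[-0.8,1.1,0,-0.008,-0.003,0,0],[-0.8,1.1,1,0,0,0,0],[0,0,1.2,0,0,0,0],[0,0,1.2,0,0,0,0],[0,0,1.2,0,0,0,0],[0,0,1.2,0,0,0,0],[0,0,1,0,0,0,0],[0,0,0.5,0,0,0,0],[0,0,0,0,0,0,0],[0,0,0,0,0,0,0]]' 35; python3 - <<'E'
from h import *
from cell import env
o=env.get_obs(); rel(o,[.464,-.2675,.235],17.5)
E
```

```text
time_s: 10.2
tool_pos: [0.4646, -0.261, 0.2507]
tool_rot: [-179.8, 0.0, 19.3]
force: [0.6, -0.1, -2.0]
grip_width: 0.0278
shift cm [-0.27  0.6   1.57] turn [-0.003  0.001  0.031]
```

```bash
python3 -m creep '[[-0.2,0.5,0.5,-0.003,0,0,0],[0,0,0.5,0,0,0,0],[0,0,0.3,0,0,0,0],[0,0,0,0,0,0,0],[0,0,0,0,0,0,0],[0,0,0,0,0,0,0]]' 35; python3 - <<'E'
from h import *
from cell import env,optics
o=env.get_obs(); rel(o,[.464,-.2675,.2155],17.5)
w=optics.read_camera("wrist"); c=optics.read_camera("scene"); np.savez("s5.npz",p=o["tool_pos"],**c); np.savez("w5.npz",p=o["tool_pos"],r=o["tool_rot"],**w)
a=cv2.resize(w["frame"][90:290,190:324],(400,597),interpolation=cv2.INTER_CUBIC); b=cv2.resize(c["frame"][80:180,160:227],(400,597),interpolation=cv2.INTER_CUBIC)
cv2.imwrite("pics/m5.png",np.hstack([a,b]))
Q=np.linalg.inv(w["hand_eye"]); R=Ro.from_euler("xyz",o["tool_rot"],degrees=True)
for n,X in (("tip",o["tool_pos"]+R.apply([0,0,.155])),("hole",np.array([.464,-.2675,.055]))):
    q=Q@np.r_[R.inv().apply(X-o["tool_pos"]),1]; u=q[0]/q[2]*w["fx"]+w["cx"]; v=q[1]/q[2]*w["fy"]+w["cy"]
    e=c["R"]@X+c["t"]; print(n,X.round(4),"wrist",((u-190)*2.985).round(),((v-90)*2.985).round(),"scene",((e[0]/e[2]*c["fx"]+c["cx"]-160)*5.97).round(),((e[1]/e[2]*c["fy"]+c["cy"]-80)*5.97).round())
E
```

```text
time_s: 10.8
tool_pos: [0.4652, -0.2675, 0.2382]
tool_rot: [179.9, -0.1, 19.3]
force: [-0.3, -0.4, -2.1]
grip_width: 0.0272
shift cm [-0.11 -0.05  2.27] turn [ 0.003 -0.001  0.031]
tip [ 0.4655 -0.2678  0.0832] wrist 187.0 313.0 scene 257.0 311.0
hole [ 0.464  -0.2675  0.055 ] wrist 183.0 282.0 scene 265.0 353.0
```

View pics/m5.png

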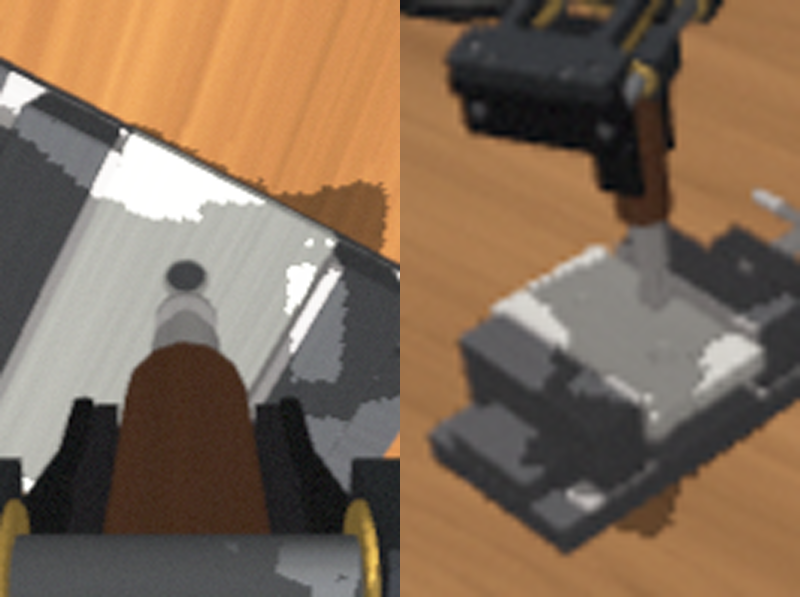

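Left half (wrist): the hole is at (185,~280), partly hidden by the tool, against a predicted (183,282). Right half (scene): the steel's end is at (255,305), against a predicted (257,311). Both agree within about 1 mm, so I'll descend about 21 mm in gentle steps.

```bash
python3 -m creep '[[-0.1,0,0.4,0.002,0,0,0],[0,0,0.4,0,0,0,0],[0,0,0.3,0,0,0,0],[0,0,0.2,0,0,0,0],[0,0,0,0,0,0,0],[0,0,0,0,0,0,0],[0,0,0,0,0,0,0]]' 35; python3 - <<'E'
from h import *
from cell import env
o=env.get_obs(); rel(o,[.464,-.2675,.2165],19)
E
```

```text
time_s: 11.6
tool_pos: [0.4642, -0.2678, 0.224]
tool_rot: [180.0, -0.1, 19.3]
force: [-0.3, -0.2, -1.3]
grip_width: 0.0276
shift cm [-0.01 -0.03  0.75] turn [ 0.    -0.001  0.005]
```

```bash
python3 -m creep '[[0,0,0.3,0,0,0,0],[0,0,0.2,0,0,0,0],[0,0,0.1,0,0,0,0],[0,0,0,0,0,0,0],[0,0,0,0,0,0,0],[0,0,0,0,0,0,0],[0,0,0,0,0,0,0]]' 35; python3 - <<'E'
from h import *
from cell import env,optics
o=env.get_obs(); rel(o,[.464,-.2675,.2165],19)
w=optics.read_camera("wrist"); c=optics.read_camera("scene")
a=cv2.resize(w["frame"][140:240,210:302],(400,435),interpolation=cv2.INTER_CUBIC); b=cv2.resize(c["frame"][110:160,180:226],(400,435),interpolation=cv2.INTER_CUBIC)
cv2.imwrite("pics/m6.png",np.hstack([a,b]))
for n,X in (("tip",o["tool_pos"]-[0,0,.155]),("cone base centre",o["tool_pos"]-[0,0,.147]),("handle underside",o["tool_pos"]-[0,0,.095]),("hole",np.array([.464,-.2675,.055]))):
    e=c["R"]@X+c["t"]; print(n,((e[0]/e[2]*c["fx"]+c["cx"]-180)*8.7+400).round(),((e[1]/e[2]*c["fy"]+c["cy"]-110)*8.7).round())
E
```

```text
time_s: 12.3
tool_pos: [0.4644, -0.2678, 0.2178]
tool_rot: [180.0, -0.1, 19.3]
force: [0.0, 0.6, -2.1]
grip_width: 0.0273
shift cm [-0.02 -0.04  0.13] turn [ 0.001 -0.001  0.005]
tip 608.0 237.0
cone base centre 606.0 219.0
handle underside 590.0 99.0
hole 612.0 254.0
```

View pics/m6.png

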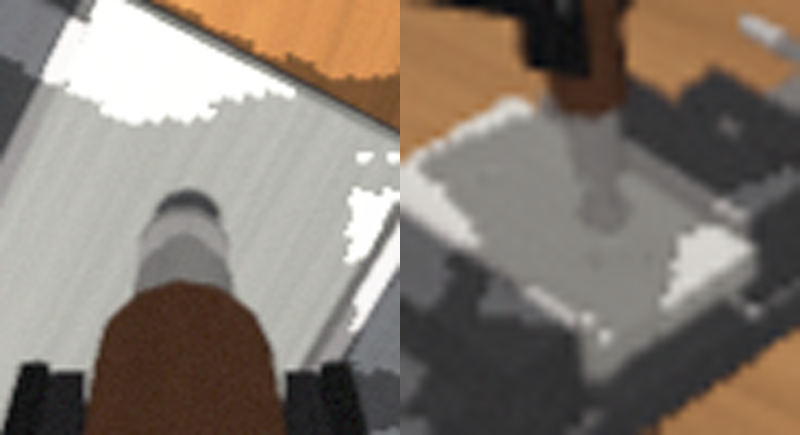

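The hole (185,203) sits right behind the cone, laterally centred. The scene crop shows the steel's end at (603,215) against a predicted (606,219), and clear of the plate. The tip is about 8 mm up; I'll lower it 2 mm, check and hand in.

```bash
python3 -m creep '[[0,0,0.15,0,0,0,0],[0,0,0.05,0,0,0,0],[0,0,0,0,0,0,0],[0,0,0,0,0,0,0],[0,0,0,0,0,0,0],[0,0,0,0,0,0,0],[0,0,0,0,0,0,0],[0,0,0,0,0,0,0]]' 35; python3 - <<'E'
from h import *
from cell import env,order
o=env.get_obs(); rel(o,[.464,-.2675,.2155],19); p=o["tool_pos"]
print(abs(o["joint_velocities"]).max())
if np.hypot(p[0]-.464,p[1]+.2675)<.002 and .2135<p[2]<.218: print(order.sign_off())
E
```

```text
time_s: 13.2
tool_pos: [0.4644, -0.2679, 0.2157]
tool_rot: [179.9, -0.1, 19.3]
force: [1.2, -0.4, -2.0]
grip_width: 0.0271
shift cm [-0.02 -0.05  0.02] turn [ 0.001 -0.001  0.005]
0.1122246040350677
the job is handed in; nothing more can be done
None
```

I pulled the countersink straight up out of the rack, carried it over the guard and stopped it above the plate's larger hole. I handed the job in at about 13 s, with the tool still held in the air. No verdict is reported.

**Final position:** by the last state reading, the tool is within about 1 mm of the hole centre I measured. It is upright, and its point is about 5.7 mm above the plate. That height assumes the point is 155 mm below the TCP, worked out from the handle resting on the rack when I gripped it.

**Camera checks:**
- **Hole position:** the wrist and top views agreed on the hole to within 2 mm. My first scene-camera pixel was actually the smaller hole, so I discarded it.
- **Just before the last 2 mm down:** the scene crop put the tool's end within about a pixel of where I expected, clear of the plate. In the wrist view the hole is partly hidden behind the tool, so I could only see that it was centred side to side.

**Grip and force:** the grip held at 27 mm with no sign of slipping. The force reading during the carry showed roughly the tool's own weight. At crossing, the point was about 5 cm above the guard's top edge.

**Other objects:** the turquoise look-alike toppled early in the run, while the arm was far from it; I didn't touch it. I kept clear of the other tool, bottle and bar, but did not re-measure them at the end.

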